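# Cull the chipped serving board and clip it on edge for mending

## Robot

A 7-joint arm with a two-finger parallel gripper is mounted at the origin on the work surface. World frame = base frame: x ahead of the robot, y to its left, z up, the work surface at z = 0. Lengths are in m, angles in degrees, forces in N, time in s.
With the tool pointing down it reaches from about 0.425 to 0.925 m from the base axis. Payload 6.8 kg.
Tool frame: the origin (TCP) lies between the finger pads; the fingertips stand 19 mm ahead of it and the grasp point (between the pads) is the TCP; z points along the fingers, y is the line along which they close (so a half turn about z gives the same grasp; the last joint's range is limited). The gripper opens to 85 mm and grips with 20 to 120 N. Pads are 22 mm wide; open, the fingers measure 114 mm over their backs; the gripper's body (76 mm by 85 mm) begins 54 mm behind the grasp point. The pads swing forward as they close: fully open they stand 13 mm farther back than shut.
Start: joints at [-78.214, 27.33, 1.283, 89.118, -0.659, 63.558, -4.761], TCP at [0.208, 0.642, 0.25] pointing down, gripper open.
Joint ranges: [-169.35, 169.35], [-19.33, 120.38], [-80.79, 83.38], [13.8, 139.57], [-78.32, 258.32], [9.67, 109.79], [-169.56, 169.56]. Speed limits (degrees/s): [136.94, 136.94, 180, 180, 180, 180, 180].

## Interface

Orientations are given as [roll, pitch, yaw] about the fixed x, y, z axes, in that order (R = Rz(yaw) Ry(pitch) Rx(roll)).
In Python, from station import * gives the robot as it stands.
- The arm moves only by the shell command python3 -m inch 'ROWS' [FORCE]. ROWS is JSON, a list of rows, each a list of 7 numbers: the shift along the tool's x, y, z in cm, then the turn, a rotation vector about the tool's x, y, z in degrees, then the opening in per cent of the stroke, from 0 (shut) to 100 (fully open). A call has exactly 8 rows; each row shifts and turns the commanded pose from where the row before left it, along the tool's axes as they then stand; what a row does not reach is not made up. A row lasts 1/10 s, in which the tool goes at most 50 mm and 8.59 degrees, less where a joint would pass 70% of its speed; a pose out of reach is approached as far as the arm can. A call with a gripper value outside its range is refused whole. The fingers move at their own pace and stop on an object; FORCE is the grip in N (left out, the last holds). Time passes only in rows, so rows that do not move let the fingers close, or fill a call up. It gives the time, the measured TCP pose, the force, the opening and the grip force at its end, in the units of the state.
- read_state(): the state, without advancing time (a new reading comes with each control period).
- snapshot(name): name is "side" or "top"; returns a dict with "frame" (400x640x3 uint8, red, green, blue), "mtx" (3x3 intrinsics, pixels), "dist_coeffs" ([k1, k2, p1, p2, k3] as OpenCV has them; the pictures are not rectified), "position" and "rotation" of the camera in the world. Camera axes: x right, y up, looking along -z (the intrinsics and any distortion apply to the point x, -y, -z); pixel columns grow to the right and rows downward; lengths in m; the calibration is good to about 2 mm. A picture is of the moment at which its call begins. There is no depth.
- hand_in(): hands the job in; it is judged then, once.
Trained networks look in a picture, given as the dict that the camera call returned (one of the last four; its "shot" number tells which), for a name from the list of things; names that differ only in an ending like _2 or _b are one class to them, and where a whole thing is asked for, a point or a joint stands for the part that bears it (a point fixed in the world has none). Each returns a list of dicts, best first, with "score" (0 to 1); they miss things now and then, are a little off and sometimes report something else, mostly with a low value. They report only what shows in the picture. A call takes as long as a camera call. They do not tell look-alikes from the thing itself.
- search_frame(picture, thing): "rect" ([left, top, right, bottom] in pixels, round what is visible of it).
- tip_of(picture, thing): "xy" ([column, row] in pixels: a listed point, or the origin of a listed thing).
The state is a dict: "time_s": time; "joint_pos": joint angles; "qvel": joint speeds; "tau": joint torques, N m; "tool_pos": TCP position; "tool_rot": TCP orientation; "force": force on the tool from outside, world axes, zero at the start; "moment": the same for the moment, N m; "opening": finger opening in m; "gripper_force": force on a finger pad.
Only numpy, scipy, OpenCV 4.12 (cv2) and the standard library are available. Lean on these libraries where they do the work, as an engineer would, in place of code of your own. Each camera call takes 0.05 s, during which the arm holds its last target. There are 200 camera calls.

## Task

One of the four little serving boards drying on the cork mat has lost a corner: cull it and stand it on its long edge in the empty sprung steel clip, pushed fully home at the middle, with the broken corner uppermost ready for gluing. It lies flat and must stand on edge, so first lay it on the sloping wooden V rest (intact long edge down in the valley) and let go, then take it again by its upper edge. Leave the three whole boards, the mug, the dripper and the spoon where they are, and let go of the board at the end.

Things in the scene. Friction and masses are not known exactly. Their poses are not given: they have to be found in the camera images.
- board_chipped: The odd board: pale wood, 160 x 50 x 12 mm (own x length, y width, z thickness), 65 g; a jagged piece about 38 x 31 mm is missing from its +x +y corner; the -y long edge and the middle of the +y long edge are whole. Origin: middle of the underside of the unbroken outline. Starts flat on the 6 mm mat, +y edge towards world +y within 0.5 rad.
- board_chipped_mid (a point): Centre of the odd board's unbroken outline, at mid thickness (6 mm above the origin along own z).
- board_a: Whole pale serving board 160 x 50 x 12 mm, lying flat on the mat; origin at the middle of its underside. The four boards lie side by side about 84 mm apart centre to centre (about 30 mm free between them), in any order.
- board_b: Whole board of the same size in dark wood; lying flat on the mat; same origin.
- board_c: Whole pale board like board_a; same origin.
- rest: Fixed wooden rest, base 140 (own x) x 100 mm. Two V cradles, 16 mm wide, at own x = +50 and -50 mm; between them 84 mm is open down to the base (top at 10 mm) for fingers. A long face climbs 45 degrees from the valley to own +y (44 mm along it) and carries a board's flat face; a short one climbs 45 degrees to own -y (22 mm) and stops its lower edge. Origin at counter level.
- rest_valley (a point): Middle of the valley line of the rest, where the two faces meet at 90 degrees, 80 mm above the counter and 12 mm to own -y of the rest's origin; the line runs along the rest's own x. Axes as the rest; the tops of the long faces are 112 mm above the counter.
- clip: Fixed empty sprung clip on a wooden base 160 x 90 x 14 mm, slot along own x. Two pairs of steel jaws, 26 mm wide, at own x = +50 and -50 mm; 74 mm open between them. Fixed jaws: inner face at own y = -6 mm. Sprung jaws on the +y side. All are upright to 30 mm above the counter and flare outward above (to 54 mm): the mouth spans about y = -12 to +11 mm. Origin at counter level.
- clip_seat (a point): Middle of the slot's floor, 14 mm above the counter, on which the board's lower edge must rest; axes as the clip. A 12 mm board against the fixed jaws is centred on own y = 0, and its centre is then 25 mm above this point when fully home.
- clip_jaw (a joint): Slide of the sprung jaws, m: 0 empty (inner face at clip y = +1 mm), 0.005 with the 12 mm board in, at most 0.013. The spring pushes towards the fixed jaws, 0.9 N at 0 and 2.4 N at 0.005; the board's own weight does not open it, it must be pressed in with some 4 to 12 N; pressed off-centre it may turn in the grip or jam askew.
- mug: Brown earthenware mug, loose, 80 mm across, 85 mm tall, handle at own +y; origin at the middle of its foot.
- dripper: Stainless cone dripper, loose, 104 mm across the rim, 70 mm tall; origin at the middle of its foot.
- spoon: Pale blue plastic spoon, loose, 170 mm long, lying flat on the counter crosswise beyond the rest.
There are look-alikes about, which are no part of the job. What is shaped like the board_chipped but orange is not meant.

How it is judged:
By the outcome, as a careful person would: the job done as asked, in the order asked, and still so for the second after the job is handed in, with the robot touching nothing.
It also fails if it takes over 58 s, if anything falls off the work surface, if the arm or the gripper's body presses on something with over 40 N, if the wrist force passes 120 N, or if a joint passes its speed limit or range.

## Working session

There is one attempt and no reset: what is moved stays moved. The work goes in short steps, Python scripts to look and compute and a shell command to move; the robot and the scene stay as the last step left them, time stands still between calls to the robot, and variables do not carry over. Pictures are saved under pics/ and viewed, at most 10 in all, crops included, and the job is handed in when it is done.

```bash
mkdir -p pics; ls; cat > h.py <<'E'
from station import *
import numpy as np, cv2
from scipy.spatial.transform import Rotation as R
def rm(x):
    x=np.array(x,float)
    if x.shape==(3,3): return x
    if x.shape==(4,): return R.from_quat(x).as_matrix()
    return R.from_euler('xyz',x,degrees=True).as_matrix()
def ray(s,px):
    p=cv2.undistortPoints(np.array([[px]],float),np.array(s['mtx']),np.array(s['dist_coeffs']))[0,0]
    return np.array(s['position']), rm(s['rotation'])@np.array([p[0],-p[1],-1])
def onz(s,px,z):
    o,d=ray(s,px); return o+d*(z-o[2])/d[2]
def proj(s,P):
    c=rm(s['rotation']).T@(np.array(P,float)-np.array(s['position']))
    return cv2.projectPoints(np.array([[c[0],-c[1],-c[2]]]),np.zeros(3),np.zeros(3),np.array(s['mtx']),np.array(s['dist_coeffs']))[0].ravel()
def save(s,n,box=None,k=1):
    f=np.array(s['frame'])[:,:,::-1]
    if box: f=f[box[1]:box[3],box[0]:box[2]]
    cv2.imwrite('pics/'+n,cv2.resize(f,None,fx=k,fy=k,interpolation=cv2.INTER_CUBIC))
E
python3 - <<'E'
from h import *
np.set_printoptions(precision=3,suppress=True)
t=snapshot('top');s=snapshot('side')
save(t,'top1.png');save(s,'side1.png')
for n,c in(('top',t),('side',s)):
    print(n,c['position'],c['rotation'])
    for th,z in(('board_chipped',.006),('board_chipped_mid',.012),('rest',0),('rest_valley',.08),('clip',0),('clip_seat',.014),('board_b',.006)):
        try:
            for d in tip_of(c,th)[:3]: print(th,d['score'],np.round(d['xy'],1),onz(c,d['xy'],z))
        except Exception as e: print(th,e)
print(read_state())
E
```

```text
pics
top [0.353 0.01  1.417] [  6.368  -0.684 -90.308]
board_chipped 0.77 [206.8 218.5] [0.474 0.292 0.006]
board_chipped 0.77 [185.1 117.1] [0.762 0.357 0.006]
board_chipped 0.6 [206.4 303.6] [0.243 0.288 0.006]
board_chipped_mid 0.93 [186.9 116.7] [0.761 0.351 0.012]
board_chipped_mid 0.79 [201.4 216.9] [0.478 0.305 0.012]
board_chipped_mid 0.67 [203.5 299.7] [0.254 0.295 0.012]
rest 0.87 [340.3 219.6] [ 0.47  -0.078  0.   ]
rest 0.38 [351.8 216.9] [ 0.478 -0.11   0.   ]
rest_valley 0.75 [352.5 219.3] [ 0.464 -0.105  0.08 ]
rest_valley 0.45 [201.7 216.3] [0.474 0.29  0.08 ]
clip 0.9 [423.1 238. ] [ 0.418 -0.308  0.   ]
clip 0.52 [261.4 204. ] [0.515 0.142 0.   ]
clip_seat 0.81 [424.2 237.8] [ 0.418 -0.308  0.014]
board_b 0.98 [297.2 198.6] [0.529 0.042 0.006]
board_b 0.8 [232.7 212.1] [0.492 0.221 0.006]
board_b 0.59 [263.8 203.5] [0.516 0.135 0.006]
side [ 0.388 -0.853  0.825] [48.729 -0.091 -6.951]
board_chipped 0.67 [298.6 149.8] [0.471 0.301 0.006]
board_chipped 0.58 [225.8 158.6] [0.246 0.282 0.006]
board_chipped 0.56 [385.9 134.3] [0.763 0.355 0.006]
board_chipped_mid 0.98 [2
[... 415 characters left out ...]
9] [ 0.467 -0.114  0.014]
clip_seat 0.28 [430.2 313.7] [ 0.694 -0.339  0.014]
board_b 0.72 [327.4 199.1] [0.528 0.06  0.006]
board_b 0.66 [308.2 166.7] [0.492 0.211 0.006]
board_b 0.65 [316.2 184.4] [0.506 0.126 0.006]
{'time_s': 0.8, 'joint_pos': array([-78.215,  27.329,   1.283,  89.119,  -0.66 ,  63.559,  -4.762]), 'qvel': array([ 0.015,  0.027,  0.048, -0.05 , -0.023,  0.09 , -0.16 ]), 'tau': array([ -0.002, -59.626,   1.606, -28.153,   0.013,   0.002,  -0.   ]), 'tool_pos': array([0.208, 0.642, 0.25 ]), 'tool_rot': array([179.999,  -0.002, 162.02 ]), 'force': array([-0.702,  0.056,  0.758]), 'moment': array([-0.025, -0.007, -0.027]), 'gripper_force': 0.0, 'opening': 0.08546145948958138}
```

View pictures.

View pics/top1.png

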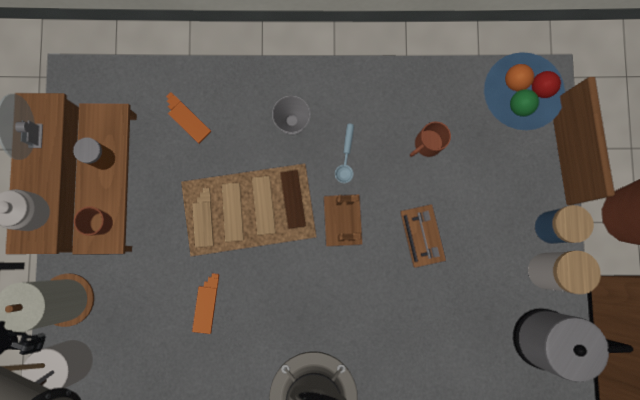

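View pics/side1.png

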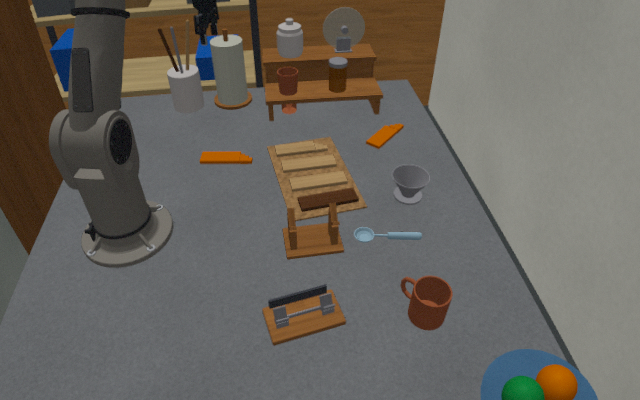

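The chipped pale board is the leftmost one on the mat, at about (202,218) in the top view. The rest is at (343,220) and the clip at (423,237). Next I'll segment these for exact outlines.

```bash
python3 - <<'E'
from h import *
np.set_printoptions(precision=4,suppress=True)
t=snapshot('top')
f=np.array(t['frame'])
a=cv2.resize(f[180:280,170:240],None,fx=4,fy=4,interpolation=2)
b=cv2.resize(f[180:280,315:455],None,fx=4,fy=4,interpolation=2)
c=np.hstack([a,b]);s=snapshot('side')
g=np.array(s['frame'])
d=np.hstack([cv2.resize(g[195:262,270:360],None,fx=3.5,fy=3.5,interpolation=2)[:230,:310],cv2.resize(g[280:346,255:355],None,fx=3.5,fy=3.5,interpolation=2)[:230,:350]])
out=np.zeros((640,800,3),np.uint8); out[:400]=0
out=np.zeros((600,800,3),np.uint8);c=c[:365,:800];out[:c.shape[0],:c.shape[1]]=c;out[368:368+d.shape[0],:d.shape[1]]=d
cv2.imwrite('pics/crop.png',out[:,:,::-1])
E
```

```text
(no output)
```

View pics/crop.png

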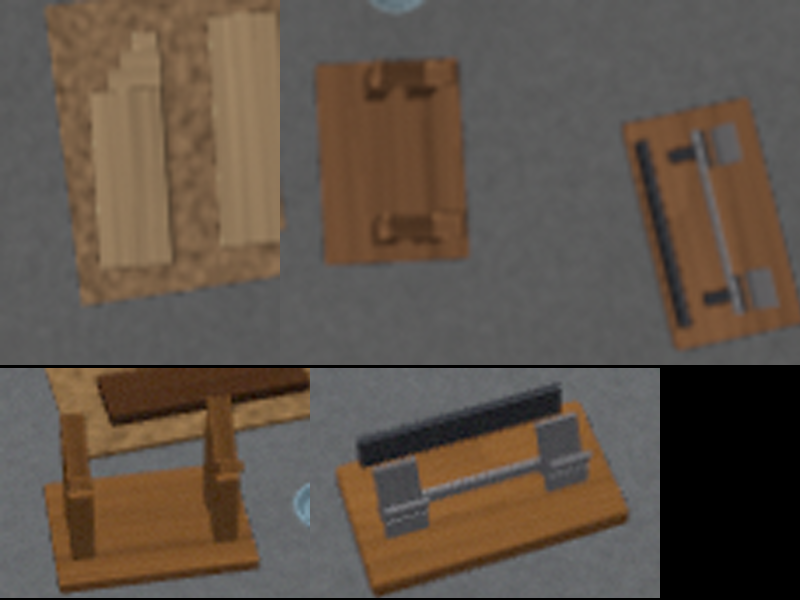

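```bash
cat > fit.py <<'E'
from h import *
from scipy.optimize import minimize
np.set_printoptions(precision=4,suppress=True)
def cub(poly,z0,z1): return np.array([[x,y,z] for x,y in poly for z in(z0,z1)])
def hullmask(pts,box,k=4):
    m=np.zeros(((box[3]-box[1])*k,(box[2]-box[0])*k),np.uint8)
    q=((pts-np.array(box[:2]))*k).astype(np.float32)
    cv2.fillConvexPoly(m,cv2.convexHull(q).astype(np.int32),1);return m
def obs(s,box,fn,seed):
    f=np.array(s['frame'])[box[1]:box[3],box[0]:box[2]]
    f=cv2.resize(f,None,fx=4,fy=4,interpolation=2)
    m=fn(cv2.cvtColor(f,cv2.COLOR_RGB2HSV).astype(int)).astype(np.uint8)
    m=cv2.morphologyEx(m,cv2.MORPH_OPEN,np.ones((7,7)))
    n,l,st,ce=cv2.connectedComponentsWithStats(m)
    i=1+np.argmax(st[1:,4]); c=(l==i).astype(np.uint8)
    p=cv2.findNonZero(c); h=np.zeros_like(c); cv2.fillConvexPoly(h,cv2.convexHull(p),1);return h
def fit(views,P,x0):
    def cost(v):
        w=P.copy();w[:,:2]=P[:,:2]@R.from_euler('z',v[2]).as_matrix()[:2,:2].T+v[:2]
        c=0
        for s,box,h in views:
            m=hullmask(np.array([proj(s,a) for a in w]),box)
            c+=1-(m&h).sum()/((m|h).sum())
        return c/len(views)
    r=minimize(cost,x0,method='Nelder-Mead',options=dict(initial_simplex=np.array(x0)+np.array([[0,0,0],[.01,0,0],[0,.01,0],[0,0,.1]]),xatol=1e-4,fatol=1e-5))
    return r.x[:2],np.degrees(r.x[2]),r.fun
E
python3 - <<'E'
from fit import *
rect=lambda a,b:[(-a,-b),(a,-b),(a,b),(-a,b)]
t=snapshot('top');s=snapshot('side')
br=lambda h:(h[:,:,1]>80)
pale=lambda h:(h[:,:,2]>138)
def run(name,P,tb,sb,fn,x0):
    vs=[]
    for c,b in((t,tb),(s,sb)):
        if b:
            h=obs(c,b,fn,0);vs.append((c,b,h));cv2.imwrite('pics/m_%s%d.png'%(name,len(vs)),h*255);print(name,h.mean(),fit([vs[-1]],P,x0))
    if len(vs)>1:print(name,'both',fit(vs,P,x0))
run('clip',cub(rect(.08,.045),0,.014),(395,200,452,272),(255,285,352,345),br,[.42,-.31,.25])
run('rest',cub(rect(.07,.05),0,.010),(320,190,367,250),None,br,[.47,-.09,0.05])
f=np.array(t['frame']);print(cv2.cvtColor(f,cv2.COLOR_RGB2HSV)[228,[187,190,200,205,216]],cv2.cvtColor(np.array(s['frame']),cv2.COLOR_RGB2HSV)[[140,149,152,157],[290,300,300,300]])
pol=[(-.08,-.025),(.08,-.025),(.08,-.006),(.042,.025),(-.08,.025)]
run('board',cub(pol,.006,.018),(187,184,217,250),(270,138,333,160),pale,[.474,.295,.08])
E
```

```text
clip 0.4687804580896686 (array([ 0.4235, -0.3052]), np.float64(11.749648288397704), np.float64(0.028468627698522875))
clip 0.5015786082474227 (array([ 0.4274, -0.3072]), np.float64(12.17318558601424), np.float64(0.03442073927065248))
clip both (array([ 0.4256, -0.3053]), np.float64(11.98680312169624), np.float64(0.04282915602611381))
rest 0.6430186170212766 (array([ 0.4683, -0.0853]), np.float64(2.8151994728740495), np.float64(0.015845548317046654))
[[ 14 102 110]
 [ 15 111 113]
 [ 16  97 145]
 [ 16  96 136]
 [ 15 109 124]] [[ 90  14 107]
 [ 17 112 157]
 [ 16 112  91]
 [ 16 123 141]]
board 0.36761363636363636 (array([0.4782, 0.306 ]), np.float64(3.032556624514153), np.float64(0.3085144282151764))
board 0.3979527417027417 (array([0.4888, 0.3127]), np.float64(10.352502987977832), np.float64(0.23225249424405214))
board both (array([0.4797, 0.3077]), np.float64(3.4380716276988275), np.float64(0.30973904890972553))
```

```bash
python3 - <<'E'
from fit import *
t=snapshot('top')
L={'A':(100,267),'B':(171,264),'C':(158,33),'D':(93,93)}
W={k:onz(t,(170+u/4-.4,180+v/4-.4),.018 if k in'AD' else .008) for k,(u,v) in L.items()}
for k in W:print(k,W[k])
d=W['C']-W['B'];e=W['D']-W['A'];print(np.linalg.norm(d),np.linalg.norm(e),np.degrees(np.arctan2(d[1],d[0])),np.degrees(np.arctan2(e[1],e[0])))
# valley edges etc of rest : tops
f=np.array(t['frame'])
for n in('board_chipped_mid',):
  for q in tip_of(t,n)[:3]:print(q['score'],onz(t,q['xy'],.012))
E
```

```text
A [0.3974 0.3209 0.018 ]
B [0.3995 0.2747 0.008 ]
C [0.5597 0.2865 0.008 ]
D [0.5167 0.3282 0.018 ]
0.16061939447200874 0.11948554510127327 4.192901052665106 3.5173640646837634
0.83 [0.4747 0.299  0.012 ]
0.71 [0.2523 0.2944 0.012 ]
0.63 [0.7608 0.3503 0.012 ]
```

```bash
cat > go.py <<'E'
from h import *
import sys
np.set_printoptions(precision=2,suppress=True)
def go(p,e):
    s=read_state();T=rm(s['tool_rot']);G=rm(e)
    print('t',s['time_s'],'pos',np.round(s['tool_pos'],4),'rot',np.round(s['tool_rot'],1),'F',np.round(s['force'],1),'open',round(s['opening'],4),s['gripper_force'])
    print('shift cm',T.T@(np.array(p)-s['tool_pos'])*100,'turn',np.degrees(R.from_matrix(T.T@G).as_rotvec()),'shift if turned first',G.T@(np.array(p)-s['tool_pos'])*100)
    print('J',np.round(s['joint_pos'],0))
if __name__=='__main__':
    v=[float(a) for a in sys.argv[1:]];go(v[:3],v[3:])
E
python3 go.py .477 .302 .15 180 0 184
```

```text
t 1.1 pos [0.21 0.64 0.25] rot [180.   0. 162.] F [-0.5  0.1 -0.6] open 0.0856 0.0
shift cm [-36.05 -24.05  10.03] turn [  0.     0.   -21.98] shift if turned first [-24.43 -35.8   10.03]
J [-78.  27.   1.  89.  -1.  64.  -5.]
```

```bash
python3 -m inch '[[-2,-1.3,0.5,0,0,0,78],[-3.6,-2.4,1,0,0,0,78],[-3.6,-2.4,1,0,0,0,78],[-3.6,-2.4,1,0,0,0,78],[-3.6,-2.4,1,0,0,0,78],[-3.6,-2.4,1,0,0,0,78],[-3.6,-2.4,1,0,0,0,78],[-3.6,-2.4,1,0,0,0,78]]' 40
python3 -m inch '[[-3.6,-2.4,1,0,0,0,78],[-3.6,-2.4,1,0,0,0,78],[-1.6,-1.1,0.5,0,0,-4,78],[0,0,0,0,0,-6,78],[0,0,0,0,0,-6,78],[0,0,0,0,0,-6,78],[0,0,0,0,0,0,78],[0,0,0,0,0,0,78]]'; python3 go.py .477 .302 .05 180 0 184
```

```text
time_s: 1.9
tool_pos: [0.4122, 0.3846, 0.1752]
tool_rot: [180.0, 0.0, 162.0]
force: [0.1, 0.3, 0.2]
opening: 0.0667
gripper_force: 0.0
time_s: 2.7
tool_pos: [0.4768, 0.3027, 0.1504]
tool_rot: [180.0, 0.0, -176.1]
force: [-0.1, -0.0, -0.2]
opening: 0.0668
gripper_force: 0.0
t 2.7 pos [0.48 0.3  0.15] rot [ 180.     0.  -176.1] F [-0.1 -0.  -0.2] open 0.0668 0.0
shift cm [-0.01 -0.07 10.04] turn [ 0.02  0.01 -0.15] shift if turned first [-0.02 -0.07 10.04]
J [-40.  24.   1. 110.  -1.  47.  56.]
```

```bash
python3 -m inch '[[0,0,2,0,0,0,78],[0,0,3,0,0,0,78],[0,0,3,0,0,0,78],[0,0,2,0,0,0,78],[0,0,0.5,0,0,0,78],[0,0,0,0,0,0,78],[0,0,0,0,0,0,78],[0,0,0,0,0,0,78]]'
python3 - <<'E'
from h import *
s=snapshot('side');t=snapshot('top')
g=np.hstack([cv2.resize(np.array(c['frame'])[b[1]:b[1]+75,b[0]:b[0]+75],None,fx=5,fy=5,interpolation=2) for c,b in((s,(265,100)),(t,(165,180)))])
cv2.imwrite('pics/pre.png',g[:,:,::-1])
E
```

```text
time_s: 3.5
tool_pos: [0.4775, 0.3032, 0.0466]
tool_rot: [179.9, 0.1, -176.0]
force: [0.1, 0.4, -0.0]
opening: 0.0668
gripper_force: 0.0
```

View pics/pre.png

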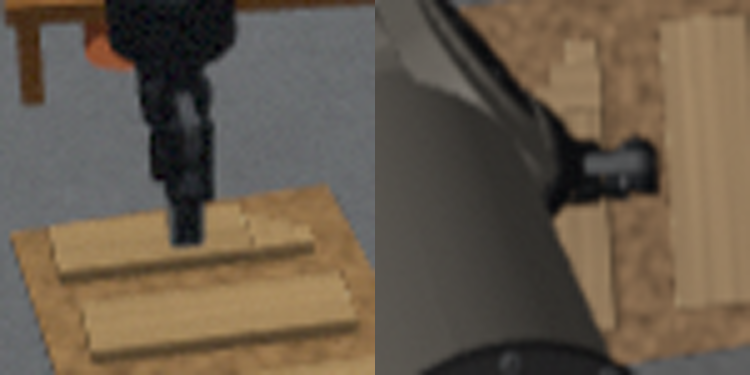

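The near finger hangs over the gap between the boards: side view (187,240), top view columns 585–655 with the neighbouring board at 672. It's clear, so I descend.

```bash
python3 -m inch '[[0,0,0.5,0,0,0,78],[0,0,0.6,0,0,0,78],[0,0,0.6,0,0,0,78],[0,0,0.4,0,0,0,78],[0,0,0,0,0,0,78],[0,0,0,0,0,0,50],[0,0,0,0,0,0,50],[0,0,0,0,0,0,50]]' 40
python3 -m inch '[[0,0,0,0,0,0,40],[0,0,0,0,0,0,40],[0,0,0,0,0,0,40],[0,0,0,0,0,0,40],[0,0,0,0,0,0,40],[0,0,-0.3,0,0,0,40],[0,0,-1,0,0,0,40],[0,0,-2,0,0,0,40]]'
```

```text
time_s: 4.4
tool_pos: [0.4768, 0.3027, 0.0244]
tool_rot: [180.0, 0.0, -176.0]
force: [1.3, -0.1, -0.7]
opening: 0.0489
gripper_force: 41.7
time_s: 5.2
tool_pos: [0.4757, 0.302, 0.0569]
tool_rot: [-179.9, -0.1, -176.0]
force: [-0.0, -0.7, -0.9]
opening: 0.0486
gripper_force: 41.7
```

```bash
cat > rest.py <<'E'
from go import *
V=np.array([.4685,-.099,.080]);yaw=2.8
def tgt(cy,cz,up,d=.0184,tilt=45):
    B=R.from_euler('ZX',[yaw,tilt],degrees=True).as_matrix()
    T=B@np.diag([-1,1,-1.])
    return V+B@[0,.025+cy,d+cz]+[0,0,up],R.from_matrix(T).as_euler('xyz',degrees=True)
if __name__=='__main__':
    p,e=tgt(.0,.0,float(sys.argv[1]));print(p*1000,e);go(p,e)
E
python3 rest.py .08
```

```text
[468.27 -94.34 190.69] [ 135.     0.  -177.2]
t 5.2 pos [0.48 0.3  0.06] rot [-179.9   -0.1 -176. ] F [-0.  -0.7 -0.9] open 0.0486 41.69805943965912
shift cm [  3.56 -39.5  -13.3 ] turn [-45.09  -0.61   1.11] shift if turned first [  2.68 -18.51 -37.42]
J [-40.  32.   1. 113.  -1.  36.  56.]
```

```bash
python3 -m inch '[[0,0,-3,0,0,0,40],[0,0,-4,0,0,0,40],[0,0,-4,0,0,0,40],[0,-3,-3,0,0,0,40],[0,-4,0,0,0,0,40],[0,-4,0,0,0,0,40],[0,-4,0,0,0,0,40],[0,-4,0,0,0,0,40]]'; python3 rest.py .08
```

```text
time_s: 6.0
tool_pos: [0.4898, 0.1115, 0.1982]
tool_rot: [180.0, 0.1, -176.0]
force: [0.4, 1.1, -1.0]
opening: 0.0489
gripper_force: 41.7
[468.27 -94.34 190.69] [ 135.     0.  -177.2]
t 6.0 pos [0.49 0.11 0.2 ] rot [ 180.     0.1 -176. ] F [ 0.4  1.1 -1. ] open 0.0489 41.74050271511078
shift cm [  3.6  -20.38   0.74] turn [-44.97  -0.43   1.18] shift if turned first [  3.16 -15.   -13.93]
J [-25.  15.   6. 116.  -2.  50.  76.]
```

```bash
python3 -m inch '[[0.7,-4,0,0,0,0,40],[0.7,-4,0,0,0,0,40],[0.7,-4,0,0,0,0,40],[0.7,-4,0,0,0,0,40],[0.8,-3.8,0,0,0,0,40],[0,-0.6,0,-6,0,0.6,40],[0,0,0,-7,0,0.6,40],[0,0,0,-7,0,0,40]]'; python3 -m inch '[[0,0,0,-7,0,0,40],[0,0,0,-7,0,0,40],[0,0,0,-6,0,0,40],[0,0,0,-5,0,0,40],[0,0,0,0,0,0,40],[0,0,0,0,0,0,40],[0,0,0,0,0,0,40],[0,0,0,0,0,0,40]]'; python3 rest.py .08
```

```text
time_s: 6.8
tool_pos: [0.4689, -0.0931, 0.1989]
tool_rot: [159.7, 0.1, -177.2]
force: [0.6, 0.6, -1.5]
opening: 0.0484
gripper_force: 41.8
time_s: 7.6
tool_pos: [0.4687, -0.092, 0.1981]
tool_rot: [135.1, -0.0, -177.1]
force: [0.7, 0.4, -1.1]
opening: 0.0489
gripper_force: 41.8
[468.27 -94.34 190.69] [ 135.     0.  -177.2]
t 7.6 pos [ 0.47 -0.09  0.2 ] rot [ 135.1   -0.  -177.1] F [ 0.7  0.4 -1.1] open 0.0489 41.8110591173172
shift cm [ 0.05 -0.69  0.37] turn [-0.08 -0.13  0.07] shift if turned first [ 0.05 -0.69  0.37]
J [ 21.  28.   7. 111. -42.  75. 145.]
```

```bash
python3 -m inch '[[0,-0.7,0.4,0,0,0,40],[0,-1.2,1.2,0,0,0,40],[0,-1.4,1.4,0,0,0,40],[0,-1,1,0,0,0,40],[0,0,0,0,0,0,40],[0,0,0,0,0,0,40],[0,0,0,0,0,0,40],[0,0,0,0,0,0,40]]'; python3 rest.py .03
python3 - <<'E'
from h import *
s=snapshot('side');t=snapshot('top')
g=np.hstack([cv2.resize(np.array(c['frame'])[b[1]:b[1]+90,b[0]:b[0]+90],None,fx=4.4,fy=4.4,interpolation=2) for c,b in((s,(265,175)),(t,(300,175)))])
cv2.imwrite('pics/rest1.png',g[:,:,::-1])
E
```

```text
time_s: 8.4
tool_pos: [0.4688, -0.0952, 0.1392]
tool_rot: [135.0, -0.1, -177.2]
force: [0.4, -0.6, -0.8]
opening: 0.0488
gripper_force: 41.8
[468.27 -94.34 140.69] [ 135.     0.  -177.2]
t 8.4 pos [ 0.47 -0.1   0.14] rot [ 135.    -0.1 -177.2] F [ 0.4 -0.6 -0.8] open 0.0488 41.781742572784424
shift cm [ 0.04  0.17 -0.04] turn [-0.03 -0.07 -0.02] shift if turned first [ 0.04  0.17 -0.04]
J [ 22.  33.   7. 112. -44.  70. 150.]
```

View pics/rest1.png

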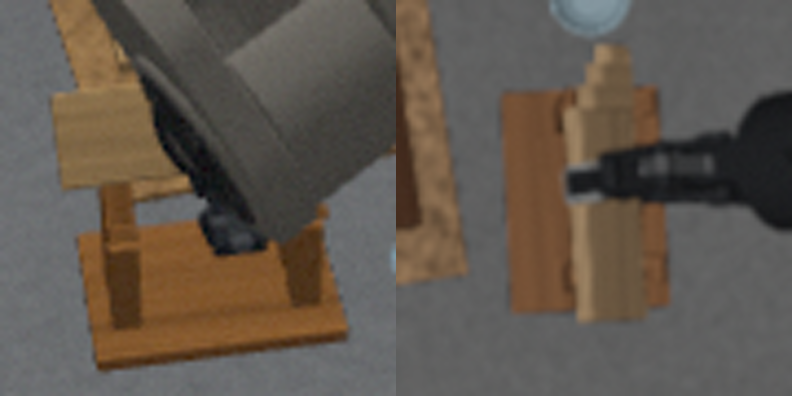

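The board is held at 45° and centred over the rest, with the fingers in the open gap (top view: board at row 181, rest centre near row 198 after the height correction). I'll lower it.

```bash
python3 -m inch '[[0,-0.4,0.6,0,0,0,40],[0,-0.5,0.5,0,0,0,40],[0,-0.4,0.4,0,0,0,40],[0,-0.2,0.2,0,0,0,40],[0,-0.1,0.1,0,0,0,40],[0,0,0,0,0,0,40],[0,0,0,0,0,0,40],[0,0,0,0,0,0,40]]'; python3 rest.py .0;python3 -m inch '[[0,-0.07,0.07,0,0,0,40],[0,-0.07,0.07,0,0,0,40],[0,-0.07,0.07,0,0,0,40],[0,0,0,0,0,0,40],[0,0,0,0,0,0,40],[0,0,0,0,0,0,40],[0,0,0,0,0,0,40],[0,0,0,0,0,0,40]]'; python3 rest.py .0
```

```text
time_s: 9.3
tool_pos: [0.4684, -0.0944, 0.1155]
tool_rot: [134.9, -0.1, -177.2]
force: [-2.1, -3.9, 9.7]
opening: 0.0489
gripper_force: 42.9
[468.27 -94.34 110.69] [ 135.     0.  -177.2]
t 9.3 pos [ 0.47 -0.09  0.12] rot [ 134.9   -0.1 -177.2] F [-2.1 -3.9  9.7] open 0.0489 42.90908396244049
shift cm [ 0.01 -0.34  0.34] turn [ 0.05 -0.05 -0.08] shift if turned first [ 0.01 -0.34  0.34]
J [ 22.  35.   6. 112. -45.  68. 152.]
time_s: 10.1
tool_pos: [0.4689, -0.0952, 0.1146]
tool_rot: [134.9, 0.0, -177.3]
force: [-5.0, -9.8, 25.3]
opening: 0.0487
gripper_force: 44.4
[468.27 -94.34 110.69] [ 135.     0.  -177.2]
t 10.1 pos [ 0.47 -0.1   0.11] rot [ 134.9    0.  -177.3] F [-5.  -9.8 25.3] open 0.0487 44.41271960735321
shift cm [ 0.06 -0.22  0.34] turn [ 0.13  0.06 -0.03] shift if turned first [ 0.06 -0.21  0.34]
J [ 22.  36.   6. 112. -45.  68. 152.]
```

```bash
python3 -m inch '[[0,0.08,-0.08,0,0,0,40],[0,0.08,-0.08,0,0,0,40],[0,0,0,0,0,0,40],[0,0,0,0,0,0,65],[0,0,0,0,0,0,72],[0,0,0,0,0,0,80],[0,0,0,0,0,0,80],[0,0,0,0,0,0,80]]'; python3 -m inch '[[0,0,-0.5,0,0,0,80],[0,0,-1,0,0,0,80],[0,0,-2,0,0,0,80],[0,0,-3,0,0,0,80],[0,0,-4,0,0,0,80],[0,0,-4,0,0,0,80],[0,0,-2,0,0,0,80],[0,0,0,0,0,0,80]]'
python3 - <<'E'
from h import *
s=snapshot('side');t=snapshot('top')
g=np.hstack([cv2.resize(np.array(c['frame'])[b[1]:b[1]+90,b[0]:b[0]+90],None,fx=4.4,fy=4.4,interpolation=2) for c,b in((s,(265,175)),(t,(300,175)))])
cv2.imwrite('pics/rest2.png',g[:,:,::-1])
E
```

```text
time_s: 10.9
tool_pos: [0.4682, -0.0934, 0.1137]
tool_rot: [135.0, -0.1, -177.2]
force: [0.1, -0.1, -0.2]
opening: 0.0686
gripper_force: 0.0
time_s: 11.7
tool_pos: [0.4749, -0.2138, 0.2327]
tool_rot: [135.3, 0.1, -177.4]
force: [-1.0, 0.7, -0.3]
opening: 0.0685
gripper_force: 0.0
```

View pics/rest2.png

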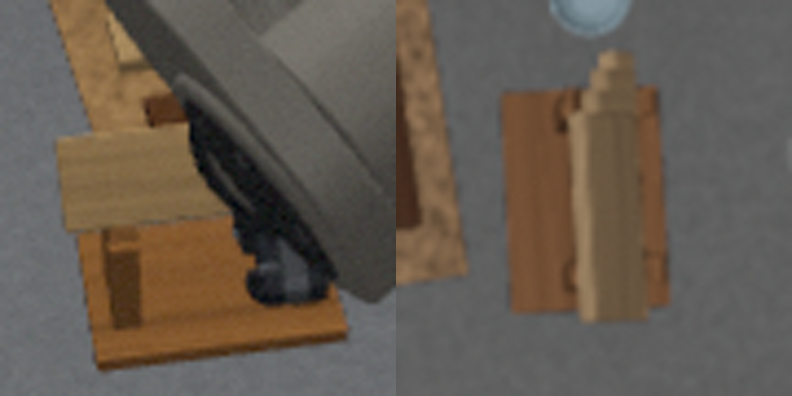

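The board lies on the rest, broken corner up and towards +x. I'll check the observed outline against where a seated board should project.

```bash
python3 - <<'E'
from rest import *
t=snapshot('top')
B=R.from_euler('ZX',[2.8,45],degrees=True).as_matrix()
for n,p in dict(UL=(-.08,.05,0),UM=(0,.05,0),UR=(.042,.05,0),RL=(-.08,.05,.012),RM=(0,.05,.012),LL=(-.08,0,.012),LM=(0,0,.012),LR=(.08,0,.012)).items():
    q=proj(t,V+B@np.array(p)); print(n,(q-[300,175])*4.4)
f=cv2.cvtColor(np.array(t['frame']),cv2.COLOR_RGB2HSV)
for r in (222,235): print(r,f[r,424-2-0:424] if 0 else f[r,426:451,2])
for r in (222,235): print(r,f[r,300+126:300+152,2], np.array(t['frame'])[r,426:452,0])
E
```

```text
UL [172.88 323.34]
UM [164.68 185.77]
UR [160.44 114.31]
RL [188.48 322.16]
RM [180.12 183.72]
LL [244.21 320.54]
LM [235.68 185.8 ]
LR [227.33  52.88]
222 [112 113 116 118 118 118 115 118 118 116 106  91  92  94  92  93  93  94
  93  84  74  73  74  77  79]
235 [124 119 113 109 112 117 119 117 117 115 114 118 119 110  90  97  96  95
  95  95  93  92  93  96  95]
222 [112 113 116 118 118 118 115 118 118 116 106  91  92  94  92  93  93  94
  93  84  74  73  74  77  79  80] [112 113 116 118 118 118 115 118 118 116 106  91  91  94  92  92  93  94
  92  83  74  72  74  76  79  79]
235 [124 119 113 109 112 117 119 117 117 115 114 118 119 110  90  97  96  95
  95  95  93  92  93  96  95  95] [124 119 113 109 112 117 119 117 117 115 114 118 119 110  90  96  95  95
  94  94  93  92  92  95  95  95]
```

```bash
python3 -m inch '[[0,2,-2,0,0,0,60],[0,3,-3,0,0,0,60],[0,1,-1,4,0,0,50],[0,0,0,8,0,0,47],[0,0,0,8,0,0,47],[0,0,0,8,0,0,47],[0,0,0,8,0,0,47],[0,0,0,8,0,0,47]]'; python3 -m inch '[[0,1.5,0,8,0,0,47],[0,2,0,8,0,0,47],[0,2,0,8,0,0,47],[0,2,0,8,0,0,47],[0,2,0,8,0,0,47],[0,2,0,6,0,0,47],[0,1,0,0,0,0,47],[0,0,0,0,0,0,47]]'
cat > up.py <<'E'
from go import *
V=np.array([.4690,-.1048,.080]);yaw=2.3
B=R.from_euler('ZX',[yaw,45],degrees=True).as_matrix()
T=np.column_stack([-B[:,0],-B[:,2],-B[:,1]])
if __name__=='__main__':
    d=float(sys.argv[1]);p=V+B@[0,.054+d,.006];e=R.from_matrix(T).as_euler('xyz',degrees=True);print(p*1000,e,np.linalg.det(T));go(p,e)
E
python3 up.py .08
python3 - <<'E'
from up import *
s=snapshot('side')
for n,p in dict(UL=(-.08,.05,.012),UM=(0,.05,.012),LL=(-.08,0,.012),LM=(0,0,.012),LR=(.08,0,.012)).items():
    print(n,proj(s,V+B@np.array(p))*2-[440,300])
save(s,'side2.png',(220,150,420,280),4)
t=snapshot('top')
E
```

```text
time_s: 12.65
tool_pos: [0.4743, -0.2088, 0.3149]
tool_rot: [179.3, -0.1, -177.0]
force: [-0.7, -0.3, -1.1]
opening: 0.0404
gripper_force: 0.0
time_s: 13.45
tool_pos: [0.468, -0.0965, 0.2684]
tool_rot: [-135.1, -0.4, -176.9]
force: [-0.4, -1.0, -0.3]
opening: 0.0405
gripper_force: 0.0
[465.37 -14.36 178.99] [-135.     0.  -177.7] 1.0
t 13.45 pos [ 0.47 -0.1   0.27] rot [-135.1   -0.4 -176.9] F [-0.4 -1.  -0.3] open 0.0405 0.0
shift cm [-0.24 12.13  0.53] turn [0.06 0.24 0.83] shift if turned first [-0.07 12.13  0.52]
J [-23.  14.   1. 120.  44.  71.  47.]
UL [112.36 112.12]
UM [181.12 104.73]
LL [117.06 155.39]
LM [185.95 147.62]
LR [253.61 139.92]
```

View pics/side2.png

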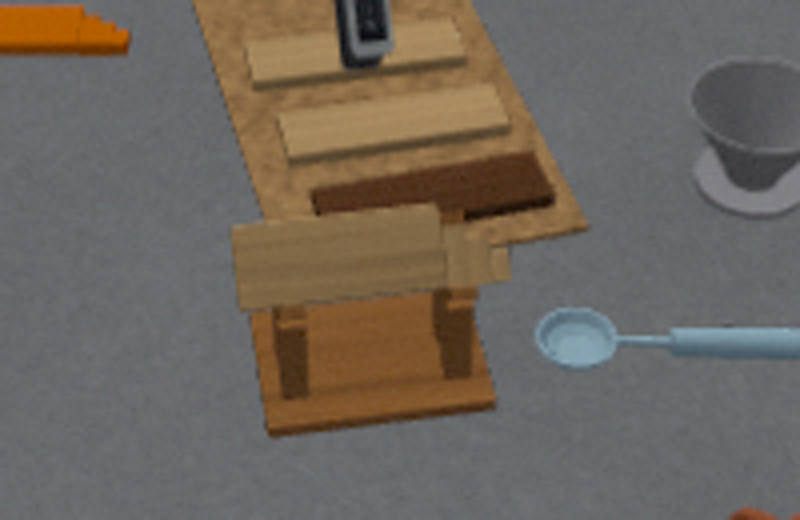

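The board is well seated: the seen corners at (232,227), (240,306) and (510,278) are within about 3 mm of the prediction. I'll take it by the upper edge.

```bash
sed -i 's/\[.4690,-.1048/[.4715,-.1045/' up.py; python3 -m inch '[[0,3,0,0,0.2,0.4,47],[0,4,0,0,0,0.4,47],[0,3.5,0,0,0,0,47],[0,1.6,0.5,0,0,0,47],[0,0,0,0,0,0,47],[0,0,0,0,0,0,47],[0,0,0,0,0,0,47],[0,0,0,0,0,0,47]]'; python3 up.py 0.04
```

```text
time_s: 14.35
tool_pos: [0.4659, -0.017, 0.1823]
tool_rot: [-135.0, 0.4, -178.0]
force: [0.3, 0.0, -0.2]
opening: 0.0401
gripper_force: 0.0
[469.   -42.32 150.71] [-135.     0.  -177.7] 1.0
t 14.35 pos [ 0.47 -0.02  0.18] rot [-135.     0.4 -178. ] F [ 0.3  0.  -0.2] open 0.0401 0.0
shift cm [-0.2   0.43  4.03] turn [ 0.03  0.07 -0.5 ] shift if turned first [-0.21  0.44  4.03]
J [-29.  24.  -2. 120.  43.  68.  33.]
```

```bash
python3 -m inch '[[-0.2,0.43,1,0,0,-0.4,47],[0,0,2,0,0,0,47],[0,0,2,0,0,0,47],[0,0,2,0,0,0,47],[0,0,1,0,0,0,47],[0,0,0,0,0,0,47],[0,0,0,0,0,0,47],[0,0,0,0,0,0,47]]'; python3 up.py 0
python3 - <<'E'
from h import *
s=snapshot('side')
save(s,'side3.png',(255,140,385,260),5)
E
```

```text
time_s: 15.15
tool_pos: [0.4704, -0.0685, 0.1219]
tool_rot: [-135.0, 0.1, -177.5]
force: [0.0, -0.7, 0.1]
opening: 0.0399
gripper_force: 0.0
[470.14 -70.59 122.43] [-135.     0.  -177.7] 1.0
t 15.15 pos [ 0.47 -0.07  0.12] rot [-135.     0.1 -177.5] F [ 0.  -0.7  0.1] open 0.0399 0.0
shift cm [ 0.03 -0.19  0.11] turn [0.05 0.17 0.07] shift if turned first [ 0.03 -0.19  0.11]
J [-26.  29.   1. 124.  49.  59.  29.]
```

View pics/side3.png

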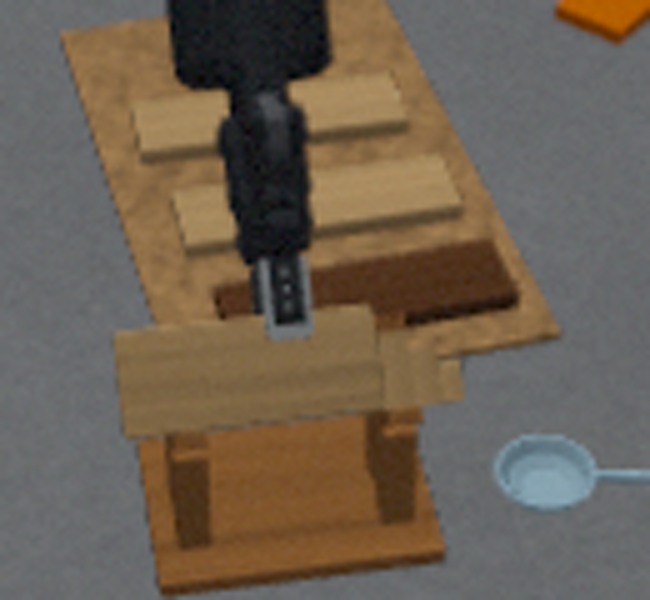

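The finger (288,337) sits over the middle of the upper edge, with the board running from 123 to 463. I'll go 5 mm deeper and close.

```bash
python3 -m inch '[[0.0,-0.2,0.5,0,0,0,47],[0,0,0,0,0,0,30],[0,0,0,0,0,0,20],[0,0,0,0,0,0,5],[0,0,0,0,0,0,5],[0,0,0,0,0,0,5],[0,0,0,0,0,0,5],[0,0,0,0,0,0,5]]' 60; python3 up.py 0
python3 -m inch '[[0,-0.2,-0.3,0,0,0,5],[0,-1,-1,0,0,0,5],[0,-2,-2,0,0,0,5],[0,-2,-2,0,0,0,5],[0,-1,-1,0,0,0,5],[0,0,0,0,0,0,5],[0,0,0,0,0,0,5],[0,0,0,0,0,0,5]]'
```

```text
time_s: 16.0
tool_pos: [0.4701, -0.0741, 0.1194]
tool_rot: [-135.0, 0.0, -177.6]
force: [-0.1, 0.9, -0.0]
opening: 0.0109
gripper_force: 59.5
[470.14 -70.59 122.43] [-135.     0.  -177.7] 1.0
t 16.0 pos [ 0.47 -0.07  0.12] rot [-135.     0.  -177.6] F [-0.1  0.9 -0. ] open 0.0109 59.4645756483078
shift cm [-0.02  0.03 -0.46] turn [0.02 0.1  0.07] shift if turned first [-0.02  0.03 -0.46]
J [-25.  29.   1. 124.  49.  59.  29.]
time_s: 16.8
tool_pos: [0.4694, -0.0738, 0.2069]
tool_rot: [-135.0, -0.1, -177.6]
force: [0.6, 0.3, -1.4]
opening: 0.0107
gripper_force: 59.2
```

```bash
python3 - <<'E'
from h import *
C=np.array([.4256,-.3053,0]);M=R.from_euler('z',12,degrees=True).as_matrix()
ims=[]
for n,b in(('side',(250,275)),('top',(390,195))):
    c=snapshot(n);k=5
    f=cv2.resize(np.array(c['frame'])[b[1]:b[1]+80,b[0]:b[0]+80 if n=='top' else b[0]+80],None,fx=k,fy=k,interpolation=2)
    f2=cv2.resize(np.array(c['frame'])[b[1]:b[1]+80,b[0]:b[0]+80],None,fx=k,fy=k,interpolation=2)
    for col,y,z in(((255,0,0),-.012,.054),((255,255,0),-.006,.030),((0,255,0),.011,.054),((0,255,255),.001,.030)):
        for s in(-1,1):
            q=[((proj(c,C+M@np.array([s*x,y,z]))-b+.5)*k).astype(int) for x in(.037,.063)]
            cv2.line(f,tuple(q[0].tolist()),tuple(q[1].tolist()),col,1)
    q=[((proj(c,C+M@np.array([x,y,.014]))-b+.5)*k).astype(int) for x,y in((-.08,-.045),(.08,-.045),(.08,.045),(-.08,.045))]
    cv2.polylines(f,[np.array(q)],True,(255,0,255),1)
    ims.append(f)
cv2.imwrite('pics/clip.png',np.hstack(ims)[:,:,::-1])
E
```

```text
(no output)
```

View pics/clip.png

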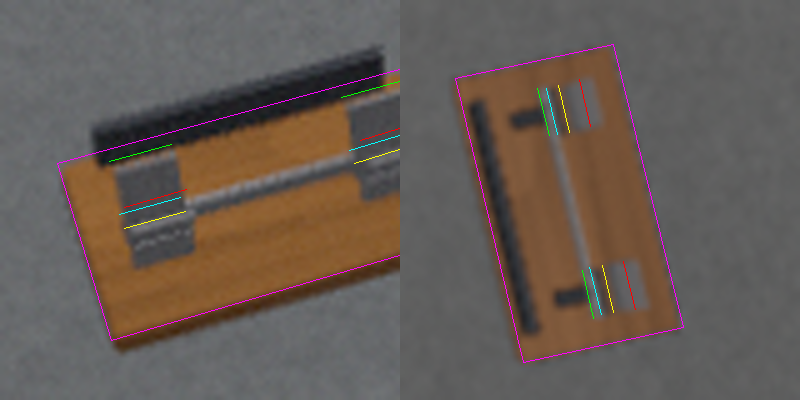

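The base outline fits in both views, but the jaws sit about 5.5 mm further to −y than its centre (square edges at (600,100) against the drawn 586). So the slot centre is about (0.428, −0.3105), which agrees with the network's clip_seat. I'll carry the board there.

```bash
python3 go.py .428 -.3105 .20 180 0 192
```

```text
t 16.9 pos [ 0.47 -0.07  0.21] rot [-135.    -0.1 -177.6] F [ 0.3 -0.3 -1.2] open 0.0105 59.20090734958649
shift cm [  5.14 -16.09  17.11] turn [-44.92  -3.87  -9.05] shift if turned first [  8.98 -22.29   0.69]
J [-25.  20.   0. 122.  45.  67.  39.]
```

```bash
python3 -m inch '[[0,0,0,-7.5,-0.65,-1.5,5],[0,0,0,-7.5,-0.65,-1.5,5],[0,0,0,-7.5,-0.65,-1.5,5],[0,0,0,-7.5,-0.65,-1.5,5],[0,0,0,-7.5,-0.65,-1.5,5],[0,0,0,-7.5,-0.65,-1.5,5],[0.7,-1.7,0,0,0,0,5],[1.5,-3.5,0,0,0,0,5]]'; python3 -m inch '[[1.5,-3.7,0,0,0,0,5],[1.5,-3.7,0,0,0,0,5],[1.5,-3.7,0,0,0,0,5],[1.5,-3.7,0,0,0,0,5],[0.8,-2.3,0.5,0,0,0,5],[0,0,0,0,0,0,5],[0,0,0,0,0,0,5],[0,0,0,0,0,0,5]]'; python3 go.py .428 -.3105 .13 180 0 192
```

```text
time_s: 17.7
tool_pos: [0.4592, -0.1284, 0.207]
tool_rot: [179.9, 0.1, -167.9]
force: [0.9, -0.1, -1.1]
opening: 0.0107
gripper_force: 59.2
time_s: 18.5
tool_pos: [0.4281, -0.3091, 0.2021]
tool_rot: [180.0, 0.1, -168.0]
force: [0.2, 0.6, -0.8]
opening: 0.0104
gripper_force: 59.2
t 18.5 pos [ 0.43 -0.31  0.2 ] rot [ 180.     0.1 -168. ] F [ 0.2  0.6 -0.8] open 0.0104 59.20957803726196
shift cm [ 0.05 -0.14  7.21] turn [0.05 0.09 0.03] shift if turned first [ 0.04 -0.14  7.21]
J [ 24.  17.   6. 112.  -2.  51. 133.]
```

```bash
python3 -m inch '[[0,-0.1,1.5,0,0,0,5],[0,0,2.5,0,0,0,5],[0,0,2.5,0,0,0,5],[0,0,1.5,0,0,0,5],[0,0,1,0,0,0,5],[0,0,0.4,0,0,0,5],[0,0,0.3,0,0,0,5],[0,0,0,0,0,0,5]]'; python3 -m inch '[[0,0,0.2,0,0,0,5],[0,0,0.2,0,0,0,5],[0,0,0.2,0,0,0,5],[0,0,0.2,0,0,0,5],[0,0,0.2,0,0,0,5],[0,0,0,0,0,0,5],[0,0,0,0,0,0,5],[0,0,0,0,0,0,5]]'; python3 go.py .428 -.3105 .0634 180 0 192
```

```text
time_s: 19.3
tool_pos: [0.4288, -0.3113, 0.106]
tool_rot: [-179.9, 0.2, -168.0]
force: [-0.0, -0.6, -0.3]
opening: 0.0107
gripper_force: 59.2
time_s: 20.1
tool_pos: [0.4285, -0.3114, 0.0957]
tool_rot: [-180.0, 0.1, -168.1]
force: [0.1, 0.1, -0.8]
opening: 0.0108
gripper_force: 59.2
t 20.1 pos [ 0.43 -0.31  0.1 ] rot [-180.     0.1 -168.1] F [ 0.1  0.1 -0.8] open 0.0108 59.20089840888977
shift cm [0.04 0.1  3.23] turn [-0.04  0.15 -0.07] shift if turned first [0.03 0.1  3.23]
J [ 25.  26.   5. 117.  -4.  38. 135.]
```

```bash
for i in 1; do python3 -m inch '[[0,0,0.2,0,0,0,5],[0,0,0.2,0,0,0,5],[0,0,0.2,0,0,0,5],[0,0,0,0,0,0,5],[0,0,0,0,0,0,5],[0,0,0,0,0,0,5],[0,0,0,0,0,0,5],[0,0,0,0,0,0,5]]'; done; python3 -m inch '[[0,0,0.2,0,0,0,5],[0,0,0.2,0,0,0,5],[0,0,0,0,0,0,5],[0,0,0,0,0,0,5],[0,0,0,0,0,0,5],[0,0,0,0,0,0,5],[0,0,0,0,0,0,5],[0,0,0,0,0,0,5]]'
```

```text
time_s: 20.9
tool_pos: [0.4285, -0.3114, 0.0897]
tool_rot: [-180.0, 0.1, -168.1]
force: [1.0, -0.1, -0.7]
opening: 0.0105
gripper_force: 59.2
time_s: 21.7
tool_pos: [0.4285, -0.3114, 0.0857]
tool_rot: [-180.0, 0.1, -168.1]
force: [0.0, -1.4, -0.4]
opening: 0.011
gripper_force: 59.2
```

```bash
python3 -m inch '[[0,0,0.2,0,0,0,5],[0,0,0.1,0,0,0,5],[0,0,0,0,0,0,5],[0,0,0,0,0,0,5],[0,0,0,0,0,0,5],[0,0,0,0,0,0,5],[0,0,0,0,0,0,5],[0,0,0,0,0,0,5]]'; python3 -m inch '[[0,0,0.2,0,0,0,5],[0,0,0.1,0,0,0,5],[0,0,0,0,0,0,5],[0,0,0,0,0,0,5],[0,0,0,0,0,0,5],[0,0,0,0,0,0,5],[0,0,0,0,0,0,5],[0,0,0,0,0,0,5]]'
```

```text
time_s: 22.5
tool_pos: [0.4285, -0.3114, 0.0827]
tool_rot: [-180.0, 0.1, -168.1]
force: [0.9, -1.3, -1.3]
opening: 0.0108
gripper_force: 59.3
time_s: 23.3
tool_pos: [0.4286, -0.311, 0.0797]
tool_rot: [-180.0, 0.1, -168.1]
force: [0.7, 2.1, 3.4]
opening: 0.0103
gripper_force: 59.8
```

```bash
python3 -m inch '[[0,0.1,0,0,0,0,5],[0,0,0.2,0,0,0,5],[0,0,0.1,0,0,0,5],[0,0,0,0,0,0,5],[0,0,0,0,0,0,5],[0,0,0,0,0,0,5],[0,0,0,0,0,0,5],[0,0,0,0,0,0,5]]'; python3 -m inch '[[0,0,0.1,0,0,0,5],[0,0,0.1,0,0,0,5],[0,0,0,0,0,0,5],[0,0,0,0,0,0,5],[0,0,0,0,0,0,5],[0,0,0,0,0,0,5],[0,0,0,0,0,0,5],[0,0,0,0,0,0,5]]'
```

```text
time_s: 24.1
tool_pos: [0.4281, -0.3106, 0.0766]
tool_rot: [-180.0, 0.1, -168.1]
force: [0.4, -1.5, -2.2]
opening: 0.0105
gripper_force: 59.0
time_s: 24.9
tool_pos: [0.4284, -0.3105, 0.0747]
tool_rot: [-180.0, 0.1, -168.1]
force: [0.1, -0.8, 0.2]
opening: 0.0106
gripper_force: 59.3
```

```bash
python3 -m inch '[[0,0,0.15,0,0,0,5],[0,0,0.15,0,0,0,5],[0,0,0.1,0,0,0,5],[0,0,0,0,0,0,5],[0,0,0,0,0,0,5],[0,0,0,0,0,0,5],[0,0,0,0,0,0,5],[0,0,0,0,0,0,5]]'; python3 -m inch '[[0,0,0.15,0,0,0,5],[0,0,0.15,0,0,0,5],[0,0,0,0,0,0,5],[0,0,0,0,0,0,5],[0,0,0,0,0,0,5],[0,0,0,0,0,0,5],[0,0,0,0,0,0,5],[0,0,0,0,0,0,5]]'
```

```text
time_s: 25.7
tool_pos: [0.4283, -0.3105, 0.0707]
tool_rot: [-180.0, 0.1, -168.1]
force: [1.7, -1.3, -2.1]
opening: 0.0107
gripper_force: 59.1
time_s: 26.5
tool_pos: [0.4282, -0.3105, 0.0676]
tool_rot: [-180.0, 0.1, -168.1]
force: [0.1, -1.7, -1.8]
opening: 0.0108
gripper_force: 59.1
```

```bash
python3 - <<'E'
from h import *
s=snapshot('side');t=snapshot('top')
C=np.array([.4283,-.3105,0]);M=R.from_euler('z',12,degrees=True).as_matrix()
ims=[]
for c,b,w in((s,(240,265),125),(t,(385,190),75)):
    f=cv2.resize(np.array(c['frame'])[b[1]:b[1]+100,b[0]:b[0]+w],None,fx=4,fy=4,interpolation=2)
    ims.append(f)
cv2.imwrite('pics/ins.png',np.hstack(ims)[:,:,::-1])
for p in((-.08,-.006,.018),(.08,-.006,.018),(-.08,-.006,.068),(.042,-.006,.068)): print((proj(s,C+M@np.array(p))-[240,265]+.5)*4)
E
```

```text
[114.89221317 252.88363915]
[406.17571814 169.42410919]
[107.33918024 197.32889544]
[340.19162014 132.47766852]
```

View pics/ins.png

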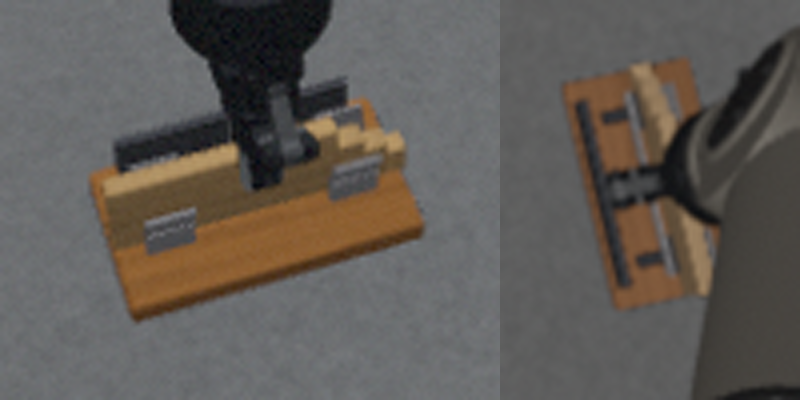

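The board stands between both jaw pairs, broken corner up. Its lower left corner at (113,252) shows it about 4 mm short of home, so I'll press on.

```bash
python3 -m inch '[[0,0,0.1,0,0,0,5],[0,0,0.1,0,0,0,5],[0,0,0.1,0,0,0,5],[0,0,0,0,0,0,5],[0,0,0,0,0,0,5],[0,0,0,0,0,0,5],[0,0,0,0,0,0,5],[0,0,0,0,0,0,5]]'; python3 -m inch '[[0,0,0.1,0,0,0,5],[0,0,0,0,0,0,5],[0,0,0,0,0,0,5],[0,0,0,0,0,0,5],[0,0,0,0,0,0,5],[0,0,0,0,0,0,5],[0,0,0,0,0,0,5],[0,0,0,0,0,0,5]]'
```

```text
time_s: 27.4
tool_pos: [0.4284, -0.3104, 0.0647]
tool_rot: [-180.0, 0.1, -168.1]
force: [1.4, -1.4, -2.2]
opening: 0.0106
gripper_force: 59.1
time_s: 28.2
tool_pos: [0.4283, -0.3105, 0.0637]
tool_rot: [-180.0, 0.1, -168.1]
force: [1.0, -1.9, -1.4]
opening: 0.0109
gripper_force: 59.2
```

```bash
python3 -m inch '[[0,0,0.1,0,0,0,5],[0,0,0,0,0,0,5],[0,0,0,0,0,0,5],[0,0,0,0,0,0,5],[0,0,0,0,0,0,5],[0,0,0,0,0,0,5],[0,0,0,0,0,0,5],[0,0,0,0,0,0,5]]'; python3 -m inch '[[0,0,0.1,0,0,0,5],[0,0,0,0,0,0,5],[0,0,0,0,0,0,5],[0,0,0,0,0,0,5],[0,0,0,0,0,0,5],[0,0,0,0,0,0,5],[0,0,0,0,0,0,5],[0,0,0,0,0,0,5]]'
```

```text
time_s: 29.0
tool_pos: [0.4285, -0.3104, 0.063]
tool_rot: [-180.0, 0.2, -168.1]
force: [-0.3, -1.1, 5.5]
opening: 0.0105
gripper_force: 60.0
time_s: 29.8
tool_pos: [0.4285, -0.3105, 0.063]
tool_rot: [-180.0, 0.2, -168.1]
force: [-2.9, 1.6, 17.1]
opening: 0.011
gripper_force: 61.7
```

```bash
python3 -m inch '[[0,0,-0.08,0,0,0,5],[0,0,0,0,0,0,5],[0,0,0,0,0,0,16],[0,0,0,0,0,0,22],[0,0,0,0,0,0,28],[0,0,0,0,0,0,28],[0,0,0,0,0,0,28],[0,0,0,0,0,0,28]]'; python3 -m inch '[[0,0,-0.5,0,0,0,28],[0,0,-1,0,0,0,28],[0,0,-2,0,0,0,28],[0,0,-3,0,0,0,28],[0,0,-4,0,0,0,28],[0,0,-4,0,0,0,28],[0,-1,-2,0,0,0,28],[0,0,0,0,0,0,28]]'
python3 -m inch '[[0,4,-1,0,0,0,28],[0,4,0,0,0,0,28],[0,4,0,0,0,0,28],[0,4,0,0,0,0,28],[0,2,0,0,0,0,28],[0,0,0,0,0,0,28],[0,0,0,0,0,0,28],[0,0,0,0,0,0,28]]'
python3 - <<'E'
from h import *
s=snapshot('side');t=snapshot('top')
C=np.array([.4283,-.3105,0]);M=R.from_euler('z',12,degrees=True).as_matrix()
# compare board face outline in side view: pale mask lines
f=np.array(s['frame']).astype(int)
for n,p in dict(topL=(-.08,0,.064),top0=(-.03,-.006,.064),top1=(.03,-.006,.064),lowL=(-.08,-.006,.014),lowR=(.08,-.006,.014)).items():
    q=proj(s,C+M@np.array(p)); c=int(round(q[0]));r=int(round(q[1]));print(n,np.round(q,1),[tuple(x) for x in f[r-6:r+7:2,c]])
for th in('board_chipped','board_chipped_mid'):
    for c in(s,t):print(th,[(round(d['score'],2),onz(c,d['xy'],.039).round(3),np.round(d['xy'])) for d in tip_of(c,th)[:4]])
save(s,'last.png',(240,265,365,365),4)
E
```

```text
time_s: 30.6
tool_pos: [0.4283, -0.3104, 0.0624]
tool_rot: [-180.0, 0.1, -168.1]
force: [1.0, -0.6, 0.5]
opening: 0.0241
gripper_force: 0.0
time_s: 31.4
tool_pos: [0.4317, -0.3225, 0.232]
tool_rot: [-179.6, 0.5, -168.1]
force: [-0.0, -0.4, 0.3]
opening: 0.0244
gripper_force: 0.0
time_s: 32.2
tool_pos: [0.3927, -0.1451, 0.2373]
tool_rot: [-180.0, 0.1, -168.2]
force: [1.2, 0.8, 0.0]
opening: 0.0239
gripper_force: 0.0
topL [265.7 312.6] [(np.int64(133), np.int64(94), np.int64(62)), (np.int64(145), np.int64(98), np.int64(48)), (np.int64(160), np.int64(127), np.int64(83)), (np.int64(152), np.int64(121), np.int64(78)), (np.int64(114), np.int64(84), np.int64(50)), (np.int64(117), np.int64(84), np.int64(50)), (np.int64(128), np.int64(89), np.int64(53))]
top0 [290.7 308.3] [(np.int64(64), np.int64(47), np.int64(42)), (np.int64(161), np.int64(128), np.int64(85)), (np.int64(174), np.int64(143), np.int64(98)), (np.int64(143), np.int64(118), np.int64(80)), (np.int64(96), np.int64(72), np.int64(51)), (np.int64(91), np.int64(73), np.int64(51)), (np.int64(92), np.int64(70), np.int64(49))]
top1 [319.
[... 1146 characters left out ...]
ay([0.742, 0.302, 0.039]), array([384., 135.])), (0.24, array([ 0.68 , -0.358,  0.039]), array([429., 315.]))]
board_chipped [(0.76, array([0.748, 0.347, 0.039]), array([186., 119.])), (0.58, array([0.253, 0.293, 0.039]), array([202., 301.])), (0.16, array([0.526, 0.051, 0.039]), array([294., 198.]))]
board_chipped_mid [(0.94, array([0.741, 0.307, 0.039]), array([384., 134.])), (0.78, array([ 0.422, -0.319,  0.039]), array([302., 313.])), (0.61, array([0.259, 0.248, 0.039]), array([228., 156.])), (0.25, array([ 0.42 , -0.302,  0.039]), array([300., 306.]))]
board_chipped_mid [(0.73, array([0.255, 0.283, 0.039]), array([206., 300.])), (0.59, array([0.758, 0.349, 0.039]), array([185., 115.]))]
```

The upper edge shows at the predicted row at both ends, so the board is level and home. The force also rose to 17 N on the slot floor at the predicted height. I'll hand in.

```bash
python3 -c "from station import *;print(hand_in())"
```

```text
the job is handed in; nothing more can be done
None
```

The chipped board is standing in the sprung clip, released and pressed down to the slot floor, broken corner up. It was laid on the V rest and regrasped by its upper edge first, and the job was handed in at about 32 s. No verdict came back, and I took no final picture check of the other items.

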